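Click a rivet magazine into the press feed track

TASK

Load the rivet press: pick the rivet magazine up by its top fin, lay it flat on the open front end of the feed track, nose towards the press and notch towards the sprung ball, then slide it in past the ball until it clicks fully home against the buffer. Push gently (10 to 12 N is plenty, never push with over 15 N) and leave it held there, with the hammer, thread spool and glue tin undisturbed.

Things in the scene. Friction and masses are not known exactly. Their poses are not given: they have to be found in the camera images.
- magazine_mid (a point): Centre of the loose rivet magazine (0.13 to 0.25 kg), 22 mm above its underside: a grey plastic bar 80 mm long (x), 30 wide (y), 20 high, with a gripping fin on top, 44 mm high in all; brass rivet heads along the top. +x is the nose (both front corners rounded 4 mm), -x the square tail, z up. It stands upright on the bench.
- fin (a point): Middle of the magazine's fin, 12 mm above its foot: 44 mm long (x), 12 mm wide (y), 24 mm high, standing on the bar's top (20 mm above the underside). 4 mm behind the magazine's centre and 10 mm above it. Axes as the magazine's. Nothing is beside it, so the fingers fit on both sides down to the bar's top.
- notch (a point): The notch that takes the ball, in the magazine's +y side only, 5 mm ahead of its centre; this point is at the side face, half-way up the bar. Round-lipped, 6 mm wide inside, 14 mm at the side face, 5.5 mm deep. Axes as the magazine's.
- track: Feed track of a green bench rivet press, fixed. Origin: mouth of the guide, on its centre line, at bench level; +x = push direction, towards the press, +y = the ball's side. Base plate 100 mm wide, top 8 mm up, from x=-120 to 110 mm. Flared guides 16 mm high narrow from 66 mm apart at x=-36 to 32.4 mm (1.2 mm play each side) at x=0. The press, 230 mm high, stands beyond x=95 mm.
- lay_spot (a point): Point on the plate's top (8 mm above the bench) on the track's centre line, 70 mm before the guide's mouth: a magazine centred here lies with its nose just between the flares, 30 mm short of the mouth. Axes as the track's.
- home_nominal (a point): Where the magazine's centre is when home at the middle clamp setting: 25 mm past the mouth, 30 mm above the bench. The dark steel carriage (ball, and end stop with rubber buffer 8 N/mm, 2 mm travel) is clamped up to 10 mm nearer or farther along x, not measured, so true home is 15 to 35 mm past the mouth; the magazine's tail then still sticks out 5 to 25 mm. Axes as the track's.
- ball (a joint): Travel of the 12 mm sprung ball on the +y side, in m: 0 = fully out, 5 mm into the guide; about 0.002 to 0.0045 while the magazine's flat side passes; back to 0 with a click when it drops into the notch. Spring 4 N plus 0.8 N per mm: passing it takes a push of roughly 4 to 8 N. First met about 40 mm short of home. At home the nose just meets the buffer.
- hammer: A hammer lying on the bench, 240 mm long; a bystander, leave alone.
- spool: A blue thread spool, cone-shaped, standing on the bench, foot 48 mm diameter, 62 mm high; a bystander, leave alone.
- glue_tin: A closed yellow tin with a paper label standing on the bench, 70 mm diameter, 85 mm high; a bystander, leave alone.
Not all that is in view belongs to the job. Of the things that look like the part that bears magazine_mid, take the one that is farthest from the robot's base at the start.

How it is judged:
On the way, in this order (a step that is already met when the one before it is completed fails the run):
1. the magazine lies flat on the front of the track in line with it, short of the ball (x of magazine_mid in the frame of track between -0.115 and -0.025 m and y of magazine_mid in the frame of track between -0.02 and 0.02 m and z of magazine_mid in the frame of track between 0.024 and 0.036 m and angle between magazine_mid's own z axis and vertical below 0.12 rad and angle between the x axis of magazine_mid and the x axis of track, either way round below 0.3 rad), for 0.1 s.
2. sliding in, it presses the sprung ball in (value of joint ball above 0.0013 m and z of magazine_mid in the frame of track between 0.024 and 0.036 m and y of magazine_mid in the frame of track between -0.006 and 0.006 m), for 0.05 s.
At the end, for the whole second after the job is handed in: The magazine lies flat (within 0.1 rad) and straight (0.1 rad) in the guide, its centre 12.5 to 38 mm past the mouth and within 4 mm of the centre line, 26 to 34 mm above the bench, the ball sprung out into the notch (pressed in less than 1.2 mm), released and at rest (x of magazine_mid in the frame of track between 0.0125 and 0.038 m and y of magazine_mid in the frame of track between -0.004 and 0.004 m and z of magazine_mid in the frame of track between 0.026 and 0.034 m and angle between magazine_mid's own z axis and vertical below 0.1 rad and angle between the x axis of magazine_mid and the x axis of track, either way round below 0.1 rad and value of joint ball below 0.0012 m and linear speed of magazine below 0.01 m/s); the robot touches nothing.
It fails at once if the magazine is forced: its contact forces on ball, guides, plate and stop add up to over 32 N while it is slid in (a push of some 18 to 22 N) (contact force between magazine and track above 32 N and x of magazine_mid in the frame of track between -0.03 and 0.06 m and horizontal distance between magazine_mid and track below 0.07 m).
It fails at once if the hammer is moved by more than 20 mm (distance of hammer from where it was at the start of the episode above 0.02 m).
It fails at once if the spool is moved by more than 20 mm (distance of spool from where it was at the start of the episode above 0.02 m).
It fails at once if the glue_tin is moved by more than 20 mm (distance of glue_tin from where it was at the start of the episode above 0.02 m).
It also fails if it takes over 59 s, if anything falls off the work surface, if the arm or the gripper's body presses on something with over 40 N, if the wrist force passes 120 N, or if a joint passes its speed limit or range.

ROBOT

A 6-joint arm with a two-finger parallel gripper is mounted at the origin on the work surface. World frame = base frame: x ahead of the robot, y to its left, z up, the work surface at z = 0. Lengths are in m, angles in rad, forces in N, time in s.
With the tool pointing down it reaches from about 0.35 to 0.85 m from the base axis. Payload 8.1 kg.
Tool frame: the origin (TCP) lies at the very end of the fingers, on their centre line; the grasp point (between the pads) lies robot.hold_point_z behind it (robot.hold_point_z is the distance from the TCP to the grasp point, in m); z points along the fingers, y is the direction in which the jaws open and shut (so a half turn about z gives the same grasp; the last joint's range is limited). The gripper opens to 93 mm and grips with 3 to 60 N. Pads are 15 mm wide; open, the fingers measure 128 mm over their backs; the gripper's body (75 mm by 188 mm) begins 65 mm behind the grasp point.
Start: joints at [-1.213, 0.13, 1.488, -0, 1.523, -0.085], TCP at [0.257, -0.542, 0.219] pointing down, gripper open.
Joint ranges: [-2.96, 2.96], [-0.89, 2.26], [0.02, 2.5], [-1.34, 4.48], [0, 2.73], [-2.66, 2.66]. Speed limits (rad/s): [2.39, 2.39, 2.79, 3.14, 3.14, 3.14].

INTERFACE

Orientations are given as a rotation vector (axis times angle).
In Python, from plant import robot, cams gives the robot as it stands. The module is installed in compiled form; this text tells all that it offers.
- The arm moves only by the tool step_arm, never from a script. Its argument "deltas" is a list of rows, each an object with "offset": the shift along the tool's x, y, z in cm, a list of three; "roll": the turn about the tool's z in rad. In form: [{"offset": [x, y, z], "roll": roll}, ...]. A call has 1 to 12 rows; each row shifts and turns the commanded pose from where the row before left it, along the tool's axes as they then stand; what a row does not reach is not made up. A row lasts 1/8 s, in which the tool goes at most 62.5 mm and 10.7 degrees, less where a joint would pass 70% of its speed; a pose out of reach is approached as far as the arm can. A call with a gripper value outside its range is refused whole. "fingers" is the finger opening in cm, from 0 to 9.3, set as the call begins (left out, the last holds). The fingers move at their own pace and stop on an object; "grip_force" is the grip in N (left out, the last holds). Time passes only in rows, so rows that do not move let the fingers close. It gives the time, the measured TCP pose, the force and the opening at its end, in the units of the state.
- robot.read_state(): the state, without advancing time (a new reading comes with each control period).
- cams.read_camera(name): name is "side" or "top"; returns a dict with "pixels" (420x560x3 uint8, red, green, blue), "fx", "fy", "cx", "cy" (pixels), "extrinsics" (4x4, takes a point from world to camera coordinates). Camera axes: x right, y down, z forward; pixel columns grow to the right and rows downward; lengths in m; the calibration is good to about 2 mm. A picture is of the moment at which its call begins. There is no depth.
- robot.close_job(): hands the job in, once; it reports no verdict.
Trained networks look in a picture, given as the dict that the camera call returned (one of the last four; its "shot" number tells which), for a name from the list of things; names that differ only in an ending like _2 or _b are one class to them, and where a whole thing is asked for, a point or a joint stands for the part that bears it (a point fixed in the world has none). Each returns a list of dicts, best first, with "score" (0 to 1); they miss things now and then, are a little off and sometimes report something else, mostly with a low value. They report only what shows in the picture. A call takes as long as a camera call. They do not tell look-alikes from the thing itself.
- cams.boxes_of(picture, thing): "xy" ([column, row] in pixels, amid what is visible of it).
- cams.silhouettes(picture, thing): "mask" (420x560 bool, what is visible of it) and "xy" ([column, row] in pixels, amid what is visible of it).
- cams.pinpoint(picture, thing): "xy" ([column, row] in pixels: a listed point, or the origin of a listed thing).
The state is a dict: "t": time; "q": joint angles; "dq": joint speeds; "joint_torque": joint torques, N m; "tool_pos": TCP position; "orientation": TCP orientation; "force": force on the tool from outside, world axes, zero at the start; "wrist_torque": the same for the moment, N m; "opening": finger opening in m.
Only numpy, scipy, OpenCV 4.12 (cv2) and the standard library are available. Lean on these libraries where they do the work, as an engineer would, in place of code of your own. Each camera call takes 0.05 s, during which the arm holds its last target. There are 200 camera calls.

## Working session

There is one attempt and no reset: what is moved stays moved. The work goes in short steps, Python scripts to look and compute and a tool call to move; the robot and the scene stay as the last step left them, time stands still between calls to the robot, and variables do not carry over. Pictures are saved under pics/ and viewed, about 8 in all and at most 12, crops included, and the job is handed in when it is done.

Besides the shell and the picture viewer there is one more tool, called after "Request:" as a command line: name --argument value ..., lists and objects as JSON in quotes. step_arm: Moves the arm, as the interface text tells. Its arguments: {"type":"object","properties":{"deltas":{"type":"array"},"fingers":{"type":"number"},"grip_force":{"type":"number"}},"required":["deltas"]}

```bash
mkdir -p pics
cat > h.py <<'E'
import numpy as np, cv2
from plant import robot, cams
def save(p,n): cv2.imwrite('pics/'+n,cv2.cvtColor(p['pixels'],cv2.COLOR_RGB2BGR))
def ray(p,uv):
    E=np.array(p['extrinsics']);R,t=E[:3,:3],E[:3,3]
    d=R.T@np.array([(uv[0]-p['cx'])/p['fx'],(uv[1]-p['cy'])/p['fy'],1]);return -R.T@t,d/np.linalg.norm(d)
def onz(p,uv,z):
    o,d=ray(p,uv);return o+d*(z-o[2])/d[2]
def tri(rs):
    A=sum(np.eye(3)-np.outer(d,d) for o,d in rs);b=sum((np.eye(3)-np.outer(d,d))@o for o,d in rs)
    return np.linalg.solve(A,b)
def proj(p,X):
    E=np.array(p['extrinsics']);c=E[:3,:3]@np.array(X)+E[:3,3]
    return np.array([p['fx']*c[0]/c[2]+p['cx'],p['fy']*c[1]/c[2]+p['cy']])
E
cat > a.py <<'E'
from h import *
np.set_printoptions(precision=4,suppress=True)
Z=dict(magazine_mid=.022,fin=.032,notch=.010,track=0,lay_spot=.008,home_nominal=.03,hammer=.01,spool=0.0,glue_tin=0.)
P={n:cams.read_camera(n) for n in('side','top')}
for n,p in P.items():
    save(p,n+'0.png')
    E=np.array(p['extrinsics']);print(n,'cam at',-E[:3,:3].T@E[:3,3])
    for k,z in Z.items():
        for r in cams.pinpoint(p,k)[:4]: print(n,k,np.round(r['xy'],1),round(r['score'],2),onz(p,r['xy'],z))
s=robot.read_state();print(s,robot.hold_point_z)
cv2.imwrite('pics/both0.png',cv2.resize(np.vstack([cv2.imread('pics/side0.png'),cv2.imread('pics/top0.png')]),None,fx=.7,fy=.7))
E
python3 a.py
```

```text
side cam at [0.3632 0.5555 0.7092]
side magazine_mid [380.9 174.6] 0.96 [ 0.4031 -0.3445  0.022 ]
side magazine_mid [342.4 203.3] 0.9 [ 0.471  -0.2171  0.022 ]
side magazine_mid [304.6 184.5] 0.79 [ 0.5701 -0.2583  0.022 ]
side magazine_mid [294.  315.2] 0.25 [0.4932 0.1014 0.022 ]
side fin [344.6 199.7] 0.94 [ 0.4672 -0.2191  0.032 ]
side fin [302.8 181.1] 0.64 [ 0.5744 -0.2575  0.032 ]
side fin [382.8 168.2] 0.58 [ 0.4018 -0.3575  0.032 ]
side notch [392.3 216.3] 0.87 [ 0.3582 -0.2182  0.01  ]
side notch [344.2 200.9] 0.86 [ 0.4706 -0.2399  0.01  ]
side notch [309.4 190.4] 0.7 [ 0.5571 -0.2544  0.01  ]
side notch [374.3 174.4] 0.57 [ 0.4194 -0.3566  0.01  ]
side lay_spot [305.5 279.4] 0.82 [0.4972 0.006  0.008 ]
side home_nominal [289.  311.8] 0.71 [0.5022 0.1022 0.03  ]
side home_nominal [241.  172.7] 0.24 [ 0.7268 -0.2505  0.03  ]
side hammer [241.4 174. ] 0.69 [ 0.7347 -0.2696  0.01  ]
side spool [198.8 247.7] 0.9 [ 0.7377 -0.02    0.    ]
side glue_tin [152.2 285.7] 0.71 [0.7834 0.0989 0.    ]
top cam at [ 0.4981 -0.1041  0.9424]
top magazine_mid [358.7 200.4] 0.77 [ 0.5664 -0.
[... 781 characters left out ...]
0.1047 0.03  ]
top hammer [369.8 116.2] 0.57 [ 0.7322 -0.2767  0.01  ]
top hammer [181.6  96.6] 0.42 [0.7832 0.0926 0.01  ]
top spool [236.5 123.1] 0.6 [ 0.7291 -0.0137  0.    ]
top glue_tin [179.8  96.9] 0.95 [0.7858 0.0983 0.    ]
{'t': 1.0, 'q': array([-1.2134,  0.1304,  1.4882, -0.    ,  1.523 , -0.0854]), 'dq': array([ 0.0007,  0.0005, -0.0011,  0.0005,  0.0006,  0.0008]), 'joint_torque': array([ -0.0005, -55.977 , -49.2071,   0.0765,   0.0226,  -0.    ]), 'tool_pos': array([ 0.2571, -0.5421,  0.2187]), 'orientation': array([ 3.0648,  0.6899, -0.    ]), 'force': array([ 0.0038,  0.5664, -0.4612]), 'wrist_torque': array([ 0.0212, -0.0475, -0.0458]), 'opening': 0.09272757016456985} 0.0188
```

View pics/both0.png

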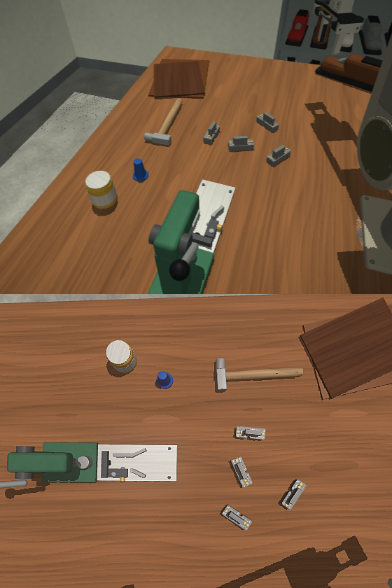

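Run:
```python
import cv2
a=cv2.imread('pics/top0.png')[160:310,150:450];cv2.imwrite('pics/crop0.png',cv2.resize(a,(800,400),interpolation=cv2.INTER_CUBIC))
```

```text
(no output)
```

View pics/crop0.png

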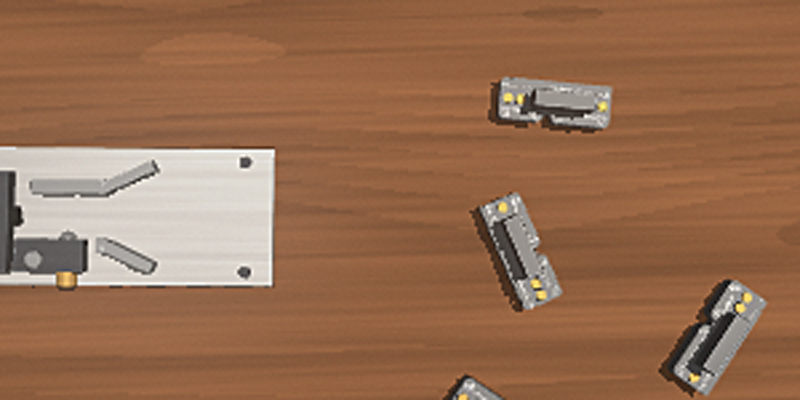

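The target is the magazine farthest from the base, at about (0.567, -0.248), top image (358,200). Its nose points left, to world +y, and its notch faces down, to world -x, so it already nearly matches the track. In the top view the track runs left, with the ball at the bottom. Next I fit precise poses.

```bash
cat > fit.py <<'E'
from h import *
from scipy.optimize import minimize
np.set_printoptions(precision=4,suppress=True)
def box(x0,x1,y0,y1,z0,z1): return np.array([[x,y,z] for x in(x0,x1) for y in(y0,y1) for z in(z0,z1)])
B=[box(-.04,.04,-.015,.015,0,.02),box(-.026,.018,-.006,.006,.02,.044)]
def render(p,x,y,a,z=0):
    m=np.zeros((420*4,560*4),np.uint8);c,s=np.cos(a),np.sin(a);R=np.array([[c,-s,0],[s,c,0],[0,0,1]])
    for b in B:
        q=np.array([proj(p,R@v+[x,y,z]) for v in b])
        cv2.fillPoly(m,[cv2.convexHull(np.round((q*4+2)).astype(np.int32))],255)
    return cv2.resize(m,(560,420),interpolation=cv2.INTER_AREA)/255.
def fit(p,mask,x0,z=0):
    f=lambda v:np.abs(render(p,v[0],v[1],v[2],z)-mask).sum()/mask.sum()
    r=minimize(f,x0,method='Nelder-Mead',options=dict(initial_simplex=np.array([x0]+[np.array(x0)+d for d in np.diag([.008,.008,.15])]),maxiter=150))
    return r.x,r.fun
def near(p,xy): 
    L=cams.silhouettes(p,'magazine_mid'); return min(L,key=lambda r:np.hypot(*(np.array(r['xy'])-xy))) if L else None
E
python3 - <<'E'
from fit import *
for n in('top','side'):
    p=cams.read_camera(n); r=near(p,proj(p,[.568,-.25,.02]))
    print(n,r['xy'],r['score'],fit(p,r['mask'].astype(float),[.568,-.25,1.5]))
    hsv=cv2.cvtColor(p['pixels'],cv2.COLOR_RGB2HSV)
    w=((hsv[...,1]<40)&(hsv[...,2]>150)).astype(np.uint8)
    k,l,st,c=cv2.connectedComponentsWithStats(w)
    u=proj(p,[.493,-.03,.008]).astype(int); m=(l==l[u[1],u[0]]).astype(np.uint8)
    # unproject plate pixels to z=.008
    v,uu=np.nonzero(m);X=np.array([onz(p,(a,b),.008)[:2] for a,b in zip(uu,v)])
    print('plate px',len(X),X.min(0),X.max(0))
    ys=np.arange(-.03,.10,.004)
    for nm,f in(('lo',np.min),('hi',np.max)):
        e=np.array([f(X[abs(X[:,1]-y)<.003,0]) for y in ys]); 
        co=np.polyfit(ys,e,1)
        for _ in range(3):
            g=abs(e-np.polyval(co,ys))<.0025; co=np.polyfit(ys[g],e[g],1)
        print(nm,'dx/dy',co[0],'x at y=0',co[1],g.sum())
    xs=np.arange(.46,.53,.004);e=np.array([X[abs(X[:,0]-x)<.003,1].min() for x in xs]);print('front',np.polyfit(xs,e,1),e.mean())
E
```

```text
top [358.2, 197.2] 0.64 (array([ 0.5716, -0.2456,  1.4308]), np.float64(0.07283155337062779))
plate px 4739 [ 0.4468 -0.0405] [0.5516 0.1804]
lo dx/dy 0.0283086595729273 x at y=0 0.44775372419341014 33
hi dx/dy 0.031913594393125945 x at y=0 0.5444280636551829 33
front [-0.0652 -0.0061] -0.0383692356072772
side [304.0, 188.1] 0.92 (array([ 0.5747, -0.2494,  1.4672]), np.float64(0.07797414930097599))
plate px 2609 [ 0.4471 -0.0427] [0.5482 0.1363]
lo dx/dy 0.03456336228131553 x at y=0 0.44840487709909216 32
hi dx/dy -0.26210052369050335 x at y=0 0.5430554629597923 13
front [-0.0302 -0.0263] -0.04123917628924785
```

Request:
step_arm --deltas '[{"offset": [0,0,0],"roll": -0.168},{"offset": [0,0,0],"roll": -0.168},{"offset": [0,0,0],"roll": -0.168},{"offset": [0,0,0],"roll": -0.168},{"offset": [0,0,0],"roll": -0.168},{"offset": [0,0,0],"roll": -0.168},{"offset": [0,0,0],"roll": 0}]' --fingers 4 --grip_force 25

```text
t: 2.08
tool_pos: [0.2571, -0.5421, 0.2186]
orientation: [2.352, 2.083, 0.0]
force: [-0.7, 1.0, -0.6]
opening: 0.0405
```

Request:
step_arm --deltas '[{"offset": [4,3.4,0.5],"roll": 0},{"offset": [4,3.4,1],"roll": 0},{"offset": [4,3.5,1],"roll": 0},{"offset": [4,3.5,1],"roll": 0},{"offset": [4,3.5,1],"roll": 0},{"offset": [4,3.5,1],"roll": 0},{"offset": [4,3.5,1],"roll": 0},{"offset": [4,3.5,1],"roll": 0},{"offset": [0,0,0],"roll": 0},{"offset": [0,0,0],"roll": 0}]'

```text
t: 3.32
tool_pos: [0.5713, -0.2577, 0.1435]
orientation: [-2.352, -2.082, 0.001]
force: [0.3, 0.0, -0.3]
opening: 0.0398
```

```bash
cat > chk.py <<'E'
from fit import *
from scipy.spatial.transform import Rotation as Ro
s=robot.read_state();R=Ro.from_rotvec(s['orientation']).as_matrix()
print('t',s['t'],'tcp',s['tool_pos'],'yaw',np.arctan2(R[1,0],R[0,0]),'toolz',R[:,2],'F',s['force'],'op',s['opening'])
E
python3 - <<'E'
from chk import *
import sys
G=[.572,-.2475,1.45]
for n in('top','side'):
    p=cams.read_camera(n); save(p,n+'1.png'); r=near(p,proj(p,[.572,-.248,.02]))
    print(n,r['xy'],r['score'],r['mask'].sum(),fit(p,r['mask'].astype(float),G))
    for k,z in(('fin',.032),('magazine_mid',.022),('notch',.01)):
        for q in cams.pinpoint(p,k)[:3]: print(k,q['score'],onz(p,q['xy'],z))
p=cams.read_camera('side');u=proj(p,[.572,-.248,.03]).astype(int);a=p['pixels'][u[1]-60:u[1]+50,u[0]-80:u[0]+80,::-1]
cv2.imwrite('pics/c1.png',cv2.resize(a,(800,550),interpolation=cv2.INTER_CUBIC))
E
```

```text
t 3.325 tcp [ 0.5713 -0.2577  0.1435] yaw 1.4489966974566804 toolz [-0.0006 -0.0002 -1.    ] F [ 0.2758  0.0452 -0.258 ] op 0.03978683363248746
top [341.9, 193.1] 0.65 175 (array([ 0.5788, -0.2433,  1.6393]), np.float64(3.0235294117647054))
fin 0.82 [ 0.3496 -0.1954  0.032 ]
fin 0.67 [0.4993 0.0998 0.032 ]
fin 0.6 [ 0.4661 -0.2133  0.032 ]
magazine_mid 0.85 [ 0.399  -0.3543  0.022 ]
magazine_mid 0.8 [ 0.345  -0.2052  0.022 ]
magazine_mid 0.68 [ 0.5727 -0.2463  0.022 ]
notch 0.64 [ 0.3509 -0.2121  0.01  ]
notch 0.63 [ 0.5561 -0.2395  0.01  ]
notch 0.45 [ 0.463  -0.2318  0.01  ]
side [302.6, 187.2] 0.57 438 (array([ 0.5753, -0.2497,  1.4754]), np.float64(0.09795863550899812))
fin 0.85 [ 0.5758 -0.2727  0.032 ]
fin 0.79 [ 0.3995 -0.3569  0.032 ]
fin 0.63 [ 0.4716 -0.2328  0.032 ]
magazine_mid 0.88 [ 0.4667 -0.2237  0.022 ]
magazine_mid 0.85 [ 0.3961 -0.3611  0.022 ]
magazine_mid 0.84 [ 0.567  -0.2485  0.022 ]
notch 0.84 [ 0.5567 -0.2379  0.01  ]
notch 0.74 [ 0.3554 -0.2207  0.01  ]
notch 0.68 [ 0.4675 -0.235   0.01  ]
```

View pics/c1.png

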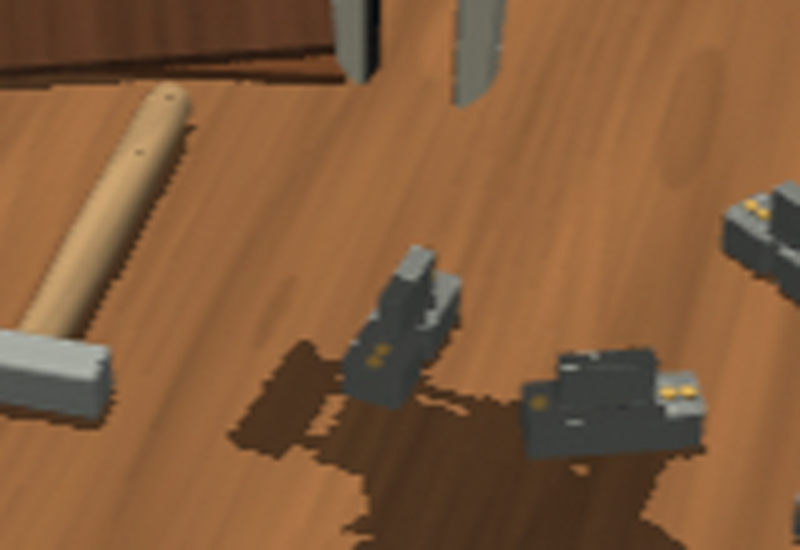

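Request:
step_arm --deltas '[{"offset": [0.6,0.2,3],"roll": 0},{"offset": [0,0,3],"roll": 0},{"offset": [0,0,3],"roll": 0},{"offset": [0,0,2],"roll": 0},{"offset": [0,0,1],"roll": 0},{"offset": [0,0,0],"roll": 0},{"offset": [0,0,0],"roll": 0}]'

```text
t: 4.75
tool_pos: [0.575, -0.2525, 0.025]
orientation: [2.349, 2.083, 0.001]
force: [-0.1, 0.5, -0.2]
opening: 0.04
```

Request:
step_arm --deltas '[{"offset": [0,0,0],"roll": 0},{"offset": [0,0,0],"roll": 0},{"offset": [0,0,0],"roll": 0},{"offset": [0,0,0],"roll": 0},{"offset": [0,0,0],"roll": 0},{"offset": [0,0,0],"roll": 0}]' --fingers 0 --grip_force 25

```text
t: 5.5
tool_pos: [0.5741, -0.2521, 0.0238]
orientation: [2.351, 2.084, -0.0]
force: [-1.7, 0.3, 2.2]
opening: 0.0115
```

```bash
python3 chk.py
```

```text
t 5.5 tcp [ 0.5741 -0.2521  0.0238] yaw 1.4507740391085913 toolz [-0.     -0.0001 -1.    ] F [-1.7238  0.2984  2.182 ] op 0.011494353165827451
```

Request:
step_arm --deltas '[{"offset": [0,0,-2],"roll": 0},{"offset": [0,0,-3],"roll": -0.09},{"offset": [0,0,0],"roll": 0},{"offset": [4.2,-1.4,0],"roll": 0},{"offset": [4.2,-1.4,0],"roll": 0},{"offset": [4.2,-1.4,0],"roll": 0},{"offset": [4.2,-1.4,0],"roll": 0},{"offset": [4.2,-1.5,0],"roll": 0},{"offset": [4.2,-1.5,0],"roll": 0},{"offset": [0,0,0],"roll": 0},{"offset": [0,0,0],"roll": 0}]'

```text
t: 6.88
tool_pos: [0.4957, 0.0022, 0.0733]
orientation: [2.255, 2.187, -0.001]
force: [0.5, -0.4, -2.4]
opening: 0.0117
```

Run:
```python
from chk import *
x,y,z=s['tool_pos']
for n in('top','side'):
    p=cams.read_camera(n); save(p,n+'2.png')
    for k,zz in(('track',0),('lay_spot',.008),('home_nominal',.03),('magazine_mid',z-.0018),('notch',z-.014)):
        for q in cams.pinpoint(p,k)[:1]: print(n,k,q['score'],q['xy'],onz(p,q['xy'],zz))
a=cv2.imread('pics/side2.png')[150:400,180:400];b=cv2.imread('pics/top2.png')[160:340,120:320]
cv2.imwrite('pics/c2.png',np.hstack([cv2.resize(a,(400,455)),cv2.resize(b,(400,455))]))
```

```text
t 6.875 tcp [0.4957 0.0022 0.0733] yaw 1.5404200555394567 toolz [-0.0001 -0.0004 -1.    ] F [ 0.5044 -0.362  -2.3951] op 0.011716865594034818
top magazine_mid 0.86 [345.3, 251.9] [ 0.4706 -0.211   0.0715]
top notch 0.61 [416.0, 277.0] [ 0.4213 -0.3387  0.0593]
side track 0.62 [293.2, 312.0] [0.5007 0.0805 0.    ]
side lay_spot 0.66 [305.0, 280.2] [0.4976 0.0082 0.008 ]
side home_nominal 0.95 [288.8, 309.1] [0.5041 0.0968 0.03  ]
side magazine_mid 0.7 [383.8, 171.0] [ 0.3959 -0.2945  0.0715]
side notch 0.97 [313.3, 263.0] [0.4834 0.0044 0.0593]
```

View pics/c2.png

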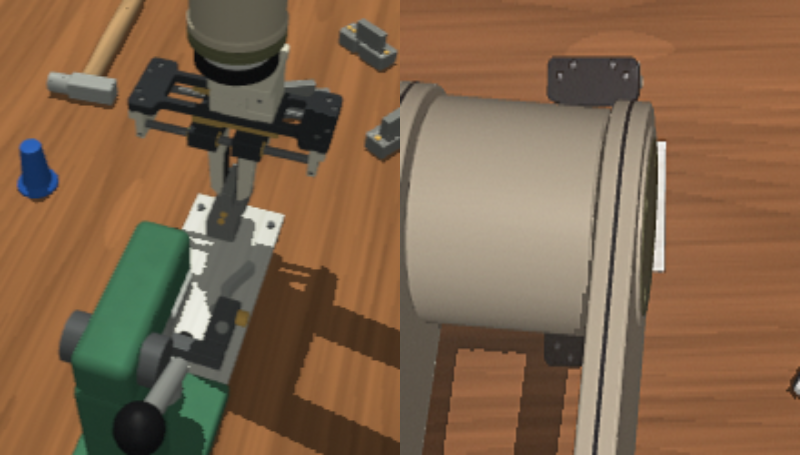

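The magazine hangs over the plate in line with the track, nose towards the press. I lower it next.

Request:
step_arm --deltas '[{"offset": [0,0,2],"roll": 0},{"offset": [0,0,1.4],"roll": 0},{"offset": [0,0,0.5],"roll": 0},{"offset": [0,0,0.1],"roll": 0},{"offset": [0,0,0.05],"roll": 0},{"offset": [0,0,0.05],"roll": 0},{"offset": [0,0,0],"roll": 0}]'

```text
t: 8.35
tool_pos: [0.496, 0.0024, 0.033]
orientation: [2.254, 2.187, 0.001]
force: [0.2, 0.7, -1.7]
opening: 0.0114
```

Request:
step_arm --deltas '[{"offset": [0,0,0],"roll": 0},{"offset": [0,0,0],"roll": 0},{"offset": [0,0,0],"roll": 0},{"offset": [0,0,0],"roll": 0}]' --fingers 3

```text
t: 8.85
tool_pos: [0.4958, 0.0025, 0.0327]
orientation: [2.254, 2.188, 0.0]
force: [0.1, 0.0, -0.8]
opening: 0.03
```

```bash
cat > look.py <<'E'
from chk import *
import sys
x,y=float(sys.argv[1]),float(sys.argv[2]);tag=sys.argv[3]
p=cams.read_camera('side');save(p,'s%s.png'%tag);r=near(p,proj(p,[x,y,.03]))
if r: print(r['xy'],r['score'],r['mask'].sum(),fit(p,r['mask'].astype(float),[x,y,1.54],.008))
for k,zz in(('magazine_mid',.03),('notch',.018),('fin',.04)):
    for q in cams.pinpoint(p,k)[:4]:
        w=onz(p,q['xy'],zz)
        if w[1]>-.1: print(k,q['score'],w)
a=cv2.imread('pics/s%s.png'%tag)[230:370,230:370];cv2.imwrite('pics/c%s.png'%tag,cv2.resize(a,(600,600),interpolation=cv2.INTER_CUBIC))
E
python3 look.py .4963 .006 3
```

```text
t 8.85 tcp [0.4958 0.0025 0.0327] yaw 1.5408134652769585 toolz [ 0.0002 -0.     -1.    ] F [ 0.0883  0.0201 -0.7524] op 0.029990282142383955
[306.4, 277.3] 0.96 609 (array([0.499 , 0.0051, 1.6013]), np.float64(0.16364982774719083))
magazine_mid 0.84 [0.4919 0.002  0.03  ]
notch 0.72 [0.4812 0.0115 0.018 ]
fin 0.57 [ 0.497  -0.0054  0.04  ]
```

View pics/c3.png

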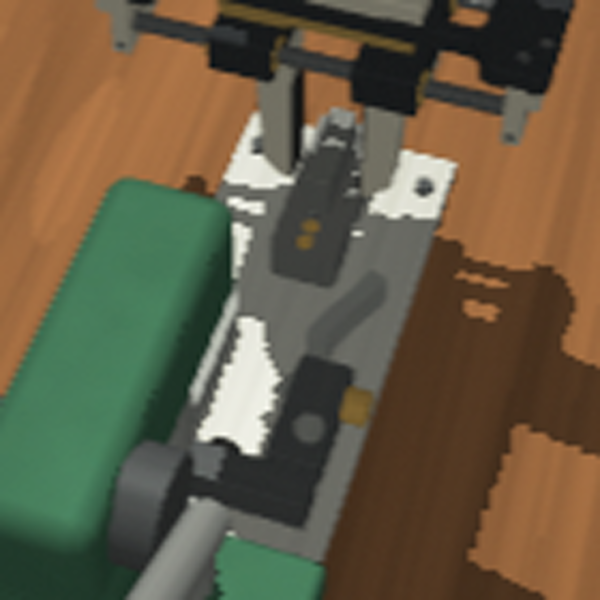

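Request:
step_arm --deltas '[{"offset": [0,0,0],"roll": 0},{"offset": [0,0,0],"roll": 0},{"offset": [0,0,0],"roll": 0},{"offset": [0,0,0],"roll": 0},{"offset": [0.5,0,0],"roll": 0},{"offset": [0.5,0,0],"roll": 0},{"offset": [0.5,0,0],"roll": 0},{"offset": [0.5,0,0],"roll": 0},{"offset": [0.5,0,0],"roll": 0},{"offset": [0,0,0],"roll": 0}]' --fingers 0 --grip_force 8

```text
t: 10.35
tool_pos: [0.4964, 0.028, 0.0326]
orientation: [-2.254, -2.188, -0.0]
force: [0.3, 0.8, -0.5]
opening: 0.0122
```

Request:
step_arm --deltas '[{"offset": [0.3,0,0],"roll": 0},{"offset": [0.3,0,0],"roll": 0},{"offset": [0.3,0,0],"roll": 0},{"offset": [0,0,0],"roll": 0}]'

```text
t: 10.85
tool_pos: [0.4972, 0.0365, 0.0328]
orientation: [2.254, 2.187, 0.001]
force: [2.3, -1.3, -3.0]
opening: 0.0119
```

Request:
step_arm --deltas '[{"offset": [0.2,0,0],"roll": 0},{"offset": [0.2,0,0],"roll": 0},{"offset": [0.2,0,0],"roll": 0},{"offset": [0,0,0],"roll": 0}]'

```text
t: 11.35
tool_pos: [0.4973, 0.0426, 0.0329]
orientation: [2.254, 2.188, 0.001]
force: [3.7, -1.1, -0.8]
opening: 0.0122
```

```bash
python3 look.py .4973 .046 4
```

```text
t 11.35 tcp [0.4973 0.0426 0.0329] yaw 1.540911409418386 toolz [ 0.0008  0.0001 -1.    ] F [ 3.7489 -1.1039 -0.801 ] op 0.012218517827888083
[299.4, 295.4] 0.7 533 (array([0.5002, 0.0486, 1.5055]), np.float64(0.4740242063054114))
magazine_mid 0.91 [0.4941 0.0379 0.03  ]
notch 0.67 [0.4816 0.0477 0.018 ]
fin 0.63 [0.5033 0.039  0.04  ]
```

View pics/c4.png

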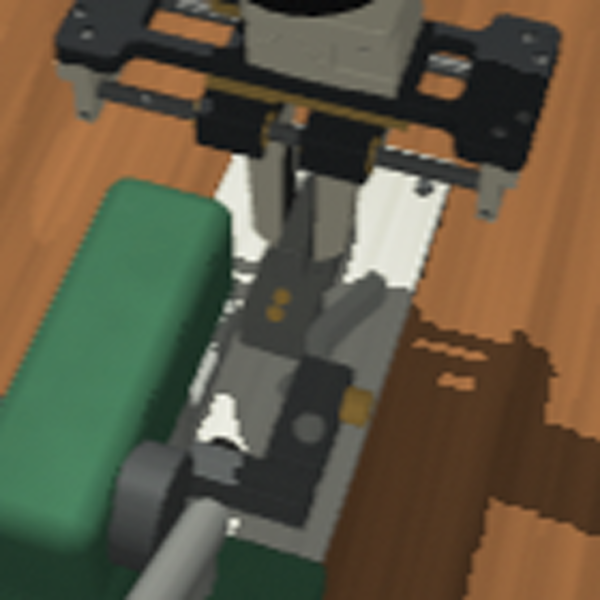

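The nose is touching the ball-side flare, with 3.7 N of lateral force towards +x. I shift the tool slightly that way and continue.

Request:
step_arm --deltas '[{"offset": [0,0.15,0],"roll": 0},{"offset": [0,0,0],"roll": 0}]'

```text
t: 11.85
tool_pos: [0.4979, 0.0426, 0.0326]
orientation: [-2.254, -2.187, 0.001]
force: [-0.9, -0.4, 4.0]
opening: 0.012
```

Request:
step_arm --deltas '[{"offset": [0.2,0,0],"roll": 0},{"offset": [0.2,0,0],"roll": 0},{"offset": [0,0,0],"roll": 0}]'

```text
t: 12.22
tool_pos: [0.4983, 0.0466, 0.0326]
orientation: [-2.254, -2.188, 0.0]
force: [-0.8, -1.7, 2.3]
opening: 0.0118
```

Request:
step_arm --deltas '[{"offset": [0.15,0,0],"roll": 0},{"offset": [0.15,0,0],"roll": 0},{"offset": [0,0,0],"roll": 0}]'

```text
t: 12.6
tool_pos: [0.4986, 0.0497, 0.0326]
orientation: [-2.254, -2.188, -0.0]
force: [0.9, -1.7, 1.6]
opening: 0.0118
```

Request:
step_arm --deltas '[{"offset": [0.15,0,0],"roll": 0},{"offset": [0.15,0,0],"roll": 0},{"offset": [0,0,0],"roll": 0}]'

```text
t: 12.98
tool_pos: [0.4987, 0.0526, 0.0326]
orientation: [-2.254, -2.188, -0.0]
force: [0.1, -0.8, 1.7]
opening: 0.0118
```

Request:
step_arm --deltas '[{"offset": [0.15,0,0],"roll": 0},{"offset": [0.15,0,0],"roll": 0},{"offset": [0,0,0],"roll": 0}]'

```text
t: 13.35
tool_pos: [0.4987, 0.0556, 0.0326]
orientation: [-2.254, -2.188, -0.0]
force: [0.2, -0.5, 1.9]
opening: 0.0117
```

Request:
step_arm --deltas '[{"offset": [0.1,0,0],"roll": 0},{"offset": [0.1,0,0],"roll": 0},{"offset": [0.1,0,0],"roll": 0},{"offset": [0,0,0],"roll": 0}]' --grip_force 18

```text
t: 13.85
tool_pos: [0.4993, 0.0581, 0.0328]
orientation: [2.254, 2.187, 0.0]
force: [2.2, -4.0, -0.5]
opening: 0.0118
```

Request:
step_arm --deltas '[{"offset": [0.1,0,0],"roll": 0},{"offset": [0.1,0,0],"roll": 0},{"offset": [0.1,0,0],"roll": 0},{"offset": [0,0,0],"roll": 0}]'

```text
t: 14.35
tool_pos: [0.5001, 0.0613, 0.033]
orientation: [2.254, 2.186, 0.003]
force: [5.5, -2.5, -2.3]
opening: 0.0121
```

Request:
step_arm --deltas '[{"offset": [0.1,0,0],"roll": 0},{"offset": [0.1,0,0],"roll": 0},{"offset": [0.1,0,0],"roll": 0},{"offset": [0,0,0],"roll": 0}]'

```text
t: 14.85
tool_pos: [0.5004, 0.0647, 0.033]
orientation: [2.254, 2.186, 0.004]
force: [6.2, -0.4, -3.2]
opening: 0.012
```

The ball engaged at TCP y≈0.057, so home should be near y≈0.097. I keep sliding and watch the forces.

Request:
step_arm --deltas '[{"offset": [0.15,0,0],"roll": 0},{"offset": [0.15,0,0],"roll": 0},{"offset": [0.15,0,0],"roll": 0},{"offset": [0.15,0,0],"roll": 0},{"offset": [0,0,0],"roll": 0}]'

```text
t: 15.48
tool_pos: [0.5005, 0.0709, 0.033]
orientation: [2.254, 2.187, 0.004]
force: [5.5, -0.2, -2.8]
opening: 0.012
```

Request:
step_arm --deltas '[{"offset": [0.15,0,0],"roll": 0},{"offset": [0.15,0,0],"roll": 0},{"offset": [0.15,0,0],"roll": 0},{"offset": [0.15,0,0],"roll": 0},{"offset": [0,0,0],"roll": 0}]'

```text
t: 16.1
tool_pos: [0.5007, 0.0769, 0.0329]
orientation: [2.254, 2.187, 0.004]
force: [5.5, 0.2, -3.7]
opening: 0.0116
```

Request:
step_arm --deltas '[{"offset": [0.15,0,0],"roll": 0},{"offset": [0.15,0,0],"roll": 0},{"offset": [0.15,0,0],"roll": 0},{"offset": [0.15,0,0],"roll": 0},{"offset": [0,0,0],"roll": 0}]'

```text
t: 16.73
tool_pos: [0.5009, 0.0829, 0.0329]
orientation: [2.254, 2.187, 0.004]
force: [6.4, -0.5, -3.6]
opening: 0.0118
```

```bash
python3 look.py .4995 .087 5
```

```text
t 16.725 tcp [0.5009 0.0829 0.0329] yaw 1.5406645827414296 toolz [ 0.0028  0.0009 -1.    ] F [ 6.3745 -0.4957 -3.5959] op 0.011826388437195846
[291.3, 313.4] 0.55 608 (array([0.5035, 0.0879, 1.5573]), np.float64(0.3559146026831785))
magazine_mid 0.86 [0.504  0.0834 0.03  ]
notch 0.65 [0.4832 0.0904 0.018 ]
fin 0.61 [0.4998 0.077  0.04  ]
```

View pics/c5.png

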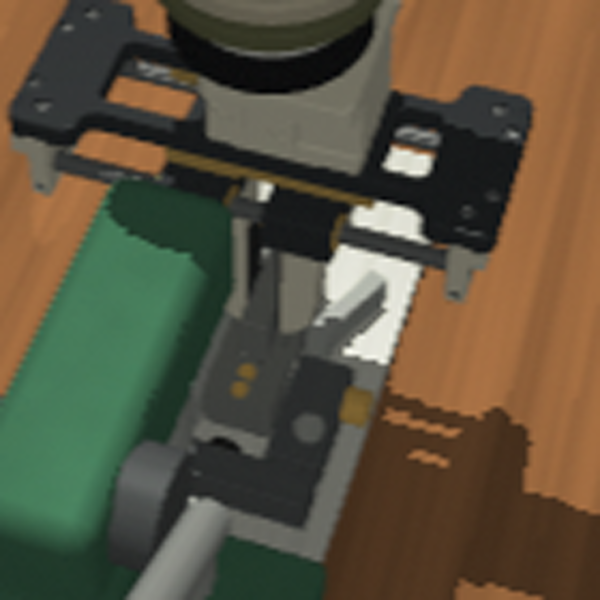

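The magazine is still held and in the guide, with its nose about 10–15 mm short of the stop. I continue in smaller steps.

Request:
step_arm --deltas '[{"offset": [0.1,0,0],"roll": 0},{"offset": [0.1,0,0],"roll": 0},{"offset": [0.1,0,0],"roll": 0},{"offset": [0.1,0,0],"roll": 0},{"offset": [0.1,0,0],"roll": 0},{"offset": [0,0,0],"roll": 0}]'

```text
t: 17.73
tool_pos: [0.501, 0.0878, 0.0329]
orientation: [2.254, 2.187, 0.004]
force: [6.6, -0.9, -3.9]
opening: 0.0119
```

Request:
step_arm --deltas '[{"offset": [0.1,0,0],"roll": 0},{"offset": [0.1,0,0],"roll": 0},{"offset": [0.1,0,0],"roll": 0},{"offset": [0,0,0],"roll": 0}]'

```text
t: 18.23
tool_pos: [0.5011, 0.0911, 0.0329]
orientation: [2.254, 2.187, 0.005]
force: [6.2, 0.4, -4.1]
opening: 0.0119
```

Request:
step_arm --deltas '[{"offset": [0.1,0,0],"roll": 0},{"offset": [0.1,0,0],"roll": 0},{"offset": [0,0,0],"roll": 0}]'

```text
t: 18.6
tool_pos: [0.501, 0.0934, 0.0329]
orientation: [2.254, 2.187, 0.005]
force: [4.9, 3.0, -2.9]
opening: 0.0117
```

Request:
step_arm --deltas '[{"offset": [0.1,0,0],"roll": 0},{"offset": [0.1,0,0],"roll": 0},{"offset": [0,0,0],"roll": 0}]'

```text
t: 18.98
tool_pos: [0.5008, 0.0957, 0.0328]
orientation: [-2.254, -2.187, -0.005]
force: [4.5, 3.2, -2.6]
opening: 0.0122
```

Request:
step_arm --deltas '[{"offset": [0.1,0,0],"roll": 0},{"offset": [0,0,0],"roll": 0}]'

```text
t: 19.23
tool_pos: [0.5005, 0.0961, 0.0328]
orientation: [2.254, 2.188, 0.002]
force: [5.1, 2.3, -1.8]
opening: 0.0121
```

Request:
step_arm --deltas '[{"offset": [0.05,0,0],"roll": 0},{"offset": [0.05,0,0],"roll": 0},{"offset": [0,0,0],"roll": 0},{"offset": [0,0,0],"roll": 0}]'

```text
t: 19.73
tool_pos: [0.5002, 0.0964, 0.0328]
orientation: [2.254, 2.188, 0.0]
force: [4.7, 0.3, -2.0]
opening: 0.0115
```

Request:
step_arm --deltas '[{"offset": [0.05,0,0],"roll": 0},{"offset": [0,0,0],"roll": 0}]'

```text
t: 19.98
tool_pos: [0.5002, 0.0966, 0.0327]
orientation: [2.254, 2.187, -0.0]
force: [4.7, -1.8, -1.4]
opening: 0.0118
```

Request:
step_arm --deltas '[{"offset": [0.05,0,0],"roll": 0},{"offset": [0,0,0],"roll": 0}]'

```text
t: 20.23
tool_pos: [0.5002, 0.0967, 0.0328]
orientation: [2.254, 2.187, -0.001]
force: [4.2, -3.7, -1.2]
opening: 0.0117
```

Request:
step_arm --deltas '[{"offset": [0.05,0,0],"roll": 0},{"offset": [0.05,0,0],"roll": 0},{"offset": [0,0,0],"roll": 0}]'

```text
t: 20.6
tool_pos: [0.5003, 0.097, 0.0328]
orientation: [2.253, 2.187, -0.002]
force: [4.2, -6.5, 0.1]
opening: 0.0123
```

Request:
step_arm --deltas '[{"offset": [0.05,0,0],"roll": 0},{"offset": [0,0,0],"roll": 0}]'

```text
t: 20.85
tool_pos: [0.5004, 0.0971, 0.0329]
orientation: [2.253, 2.186, -0.003]
force: [4.4, -8.8, 2.1]
opening: 0.0119
```

Request:
step_arm --deltas '[{"offset": [0.05,0,0],"roll": 0},{"offset": [0,0,0],"roll": 0}]'

```text
t: 21.1
tool_pos: [0.5004, 0.0973, 0.0329]
orientation: [2.253, 2.186, -0.003]
force: [4.5, -10.3, 0.6]
opening: 0.0117
```

Request:
step_arm --deltas '[{"offset": [-0.1,0,0],"roll": 0},{"offset": [-0.1,0,0],"roll": 0},{"offset": [0,0,0],"roll": 0}]'

```text
t: 21.48
tool_pos: [0.5002, 0.0967, 0.0328]
orientation: [2.254, 2.187, -0.001]
force: [4.6, -2.6, -1.1]
opening: 0.0118
```

Request:
step_arm --deltas '[{"offset": [0,0,0],"roll": 0},{"offset": [0,0,0],"roll": 0},{"offset": [0,0,0],"roll": 0},{"offset": [0,0,0],"roll": 0}]' --fingers 2.6

```text
t: 21.98
tool_pos: [0.4997, 0.0975, 0.0324]
orientation: [-2.254, -2.188, 0.001]
force: [0.0, 1.2, -0.1]
opening: 0.0258
```

```bash
python3 look.py .4995 .1 6
```

```text
t 21.975 tcp [0.4997 0.0975 0.0324] yaw 1.5409512335748472 toolz [-0.0008  0.     -1.    ] F [ 0.0224  1.1511 -0.0616] op 0.025810322272590915
[289.3, 311.6] 0.89 616 (array([0.5068, 0.0978, 1.6565]), np.float64(0.32971097529921056))
magazine_mid 0.95 [0.4998 0.0991 0.03  ]
notch 0.84 [0.4834 0.104  0.018 ]
fin 0.8 [0.5011 0.0931 0.04  ]
fin 0.62 [0.714  0.0219 0.04  ]
```

View pics/c6.png

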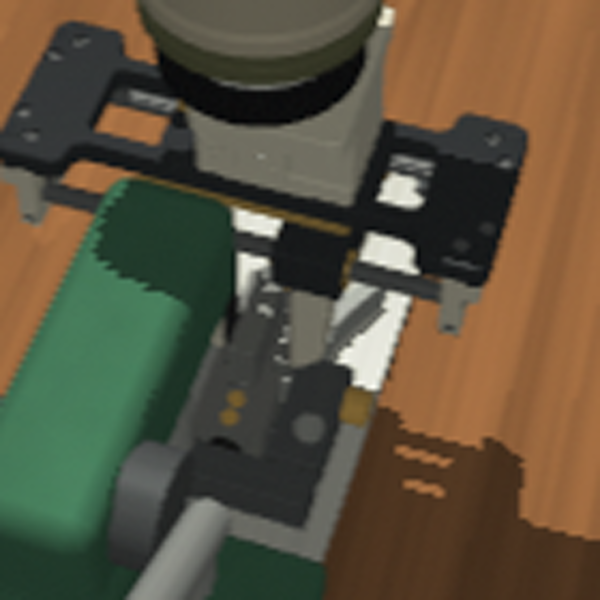

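Request:
step_arm --deltas '[{"offset": [0,0,-1],"roll": 0},{"offset": [0,0,-2],"roll": 0},{"offset": [0,0,-4],"roll": 0},{"offset": [0,0,-4],"roll": 0},{"offset": [-4,-1,-3],"roll": 0},{"offset": [-5,-2,0],"roll": 0},{"offset": [-5,-2,0],"roll": 0},{"offset": [-5,-2,0],"roll": 0},{"offset": [-5,-2,0],"roll": 0},{"offset": [-5,-2,0],"roll": 0},{"offset": [0,0,0],"roll": 0}]'

```text
t: 23.6
tool_pos: [0.3801, -0.1922, 0.1736]
orientation: [2.26, 2.181, -0.001]
force: [0.6, -0.6, 0.3]
opening: 0.0261
```

```bash
python3 look.py .4995 .1 7
python3 - <<'E'
from fit import *
p=cams.read_camera('top');save(p,'t7.png')
r=near(p,proj(p,[.4995,.1,.03]))
print(r['xy'],r['score'],fit(p,r['mask'].astype(float),[.4995,.1,1.54],.008))
for k,z in(('magazine_mid',.03),('notch',.018),('track',0),('home_nominal',.03)):
    for q in cams.pinpoint(p,k)[:5]:
        w=onz(p,q['xy'],z)
        if w[1]>-.1: print(k,q['score'],w)
a=cv2.imread('pics/t7.png')[190:290,120:260];b=cv2.imread('pics/s7.png')[265:365,230:330]
cv2.imwrite('pics/c7.png',np.hstack([cv2.resize(a,(460,329),interpolation=2),cv2.resize(b,(329,329),interpolation=2)]))
E
```

```text
t 23.6 tcp [ 0.3801 -0.1922  0.1736] yaw 1.535209397035001 toolz [ 0.0006 -0.0014 -1.    ] F [ 0.6259 -0.5998  0.2541] op 0.026145461487059887
[289.7, 314.0] 0.95 743 (array([0.5036, 0.0958, 1.5261]), np.float64(0.137919932441348))
magazine_mid 0.81 [0.4958 0.0993 0.03  ]
fin 0.86 [0.5055 0.0914 0.04  ]
[179.0, 240.5] 0.94 (array([0.5004, 0.1028, 1.5561]), np.float64(0.05322530733957858))
magazine_mid 0.65 [0.4996 0.1042 0.03  ]
notch 0.94 [0.4838 0.1079 0.018 ]
track 0.9 [0.501  0.0834 0.    ]
home_nominal 0.61 [0.5034 0.1036 0.03  ]
```

View pics/c7.png

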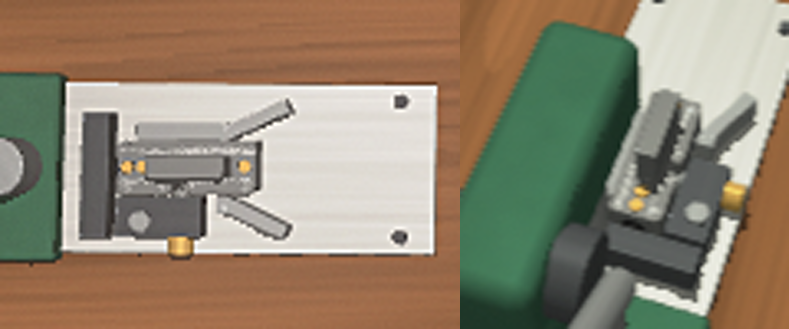

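```bash
python3 -c "
from h import *
robot.close_job();print(robot.read_state()['t'])"
```

```text
the job is handed in; nothing more can be done
the job is handed in; nothing more can be done
```

The rivet magazine is loaded in the press, released, and the job is handed in at about 23.7 s of the 59 s. I can't read the ball's travel directly, so the click into the notch is inferred from forces and pictures.

I took the magazine farthest from the base by its fin and laid it flat on the front of the track. I then slid it in past the ball to the buffer. The push read at most 10.3 N, at the buffer. I backed off, opened the fingers and moved the arm clear.

**Position:** the last pictures show the magazine straight in the guide, with its nose at the stop and its notch level with the ball's brass knob. The top view puts its centre about 20 mm past the mouth. The measured yaw is within 0.02 rad of the track.

**Ball in the notch:** the magazine travelled about 40 mm from first touching the ball to the buffer, as expected. It pulled itself in over the last few millimetres, and the sideways offset of the tool then shrank.

**What disagreed or was not checked:**
- While I still held the magazine at the buffer, about 4.5 N of sideways force remained. The tool read zero once I released.
- The side camera puts the magazine 3 mm off to the side and 7 mm less far in than the top camera does. I trusted the top view, because its outline fit was much better (5% mismatch against 14%).
- The arm's path stayed away from the hammer, spool and tin, and no contact with them was seen. I did not re-measure their positions at the end.

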